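Take the top feeding cup off the nested stack for weighing

TASK

Three grey feeding cups stand nested in a stack. Lift off only the top cup, leaving the other two nested and standing where they are, and set it down gently (not dropped) upright in the middle of the balance's pan.

Things in the scene. Friction and masses are not known exactly. Their poses are not given: they have to be found in the camera images.
- cup_top: the top cup of the nest: grey plastic stacking cup, open at the top: tapered body (41 mm across at the foot, 52 mm at 38 mm height) with a straight round collar above it (62 mm across, from 38 to 62 mm height, wall 3.5 mm); 62 mm tall in all, 40 g or so. Origin at the centre of its underside, z up. Its collar rests on the rim of the cup below, so in the stack its whole 24 mm collar, and nothing else, shows above that rim; it sits loosely with about 1.5 mm of side play.
- cup_mid: the middle cup of the nest, the same shape: 62 mm tall, collar 62 mm across; its origin (centre of its underside) is 24 mm above that of the lowest cup and 24 mm below that of the top cup, its rim 62 mm above its origin. It is free too: gripped, it would come along.
- cup_low: the lowest cup of the nest, the same shape, standing on the table; origin at the centre of its underside. The whole stack is 110 mm high.
- scale_pan (a point): centre of the top face of the flat, light metal pan of the small grey digital balance (balance 128 x 118 mm and 25 mm high, standing free on the table, 0.46 kg); the pan is 74 x 100 mm, its top is 25 mm above the table and nearly covers the rear of the balance, with the display and two keys on the robot's side of it. z up; x points away from the display, across the pan's 74 mm.

How it is judged:
On the way:
1. the top cup is lifted clear of the nest, the other two still nested (z of cup_top in the frame of cup_mid above 0.064 m and z of cup_mid in the frame of cup_low between 0.019 and 0.03 m and horizontal distance between cup_mid and cup_low below 0.008 m and angle between each of cup_mid, cup_low's own z axis and vertical below 0.17 rad and height (world z) of cup_low below 0.006 m), for 0.1 s.
At the end, for the whole second after the job is handed in: The top cup stands upright (10 degrees) and still on the pan, within 20 mm of its centre. The middle cup is still nested in the lowest (centres within 8 mm, 19 to 30 mm higher, both upright within 10 degrees); the lowest is on the table, within 30 mm of its start, the balance within 40 mm (horizontal distance between cup_top and scale_pan below 0.02 m and z of cup_top in the frame of scale_pan between -0.004 and 0.006 m and angle between each of cup_top, cup_mid, cup_low's own z axis and vertical below 0.17 rad and linear speed of each of cup_top, cup_mid below 0.02 m/s and distance of cup_low from where it was at the start of the episode below 0.03 m and distance of scale_pan from where it was at the start of the episode below 0.04 m and angle between scale_pan's own z axis and vertical below 0.1 rad and z of cup_mid in the frame of cup_low between 0.019 and 0.03 m and horizontal distance between cup_mid and cup_low below 0.008 m and height (world z) of cup_low below 0.006 m); the robot touches nothing.
It fails at once if the middle cup is dragged up (more than 12 mm) (height (world z) of cup_mid above 0.036 m).
It fails at once if the top cup is dropped or knocked over (moves faster than 0.6 m/s while no finger touches it) (contact force between cup_top and the fingers below 0.05 N and linear speed of cup_top above 0.6 m/s).
It also fails if it takes over 38 s, if anything falls off the work surface, if the arm or the gripper's body presses on something with over 40 N, if the wrist force passes 120 N, or if a joint passes its speed limit or range.

ROBOT

A 6-joint arm with a two-finger parallel gripper is mounted at the origin on a cart in front of the work surface, level with it; the furniture and walls round the work are solid. World frame = base frame: x ahead of the robot, y to its left, z up, the work surface at z = 0. Lengths are in m, angles in rad, forces in N, time in s.
With the tool pointing down it reaches from about 0.325 to 0.875 m from the base axis. Payload 4.4 kg.
Tool frame: the origin (TCP) lies between the finger pads; the fingertips stand 17 mm ahead of it and the grasp point (between the pads) lies 2 mm behind it; z points along the fingers, y is the line along which they close (so a half turn about z gives the same grasp; the last joint's range is limited). The gripper opens to 85 mm and grips with 20 to 120 N. Pads are 22 mm wide; open, the fingers measure 114 mm over their backs; the gripper's body (76 mm by 85 mm) begins 54 mm behind the grasp point. The pads swing forward as they close: fully open they stand 13 mm farther back than shut.
Start: joints at [0.974, 0.207, 1.542, -0, 1.393, -0.15], TCP at [0.248, 0.519, 0.248] pointing down, gripper open.
Joint ranges: [-2.73, 2.73], [-0.86, 2.22], [0.23, 2.46], [-1.11, 4.25], [0.08, 2.63], [-2.82, 2.82]. Speed limits (rad/s): [2.79, 2.79, 3.14, 3.14, 3.14, 3.14].

INTERFACE

Orientations are given as a rotation vector (axis times angle).
In Python, from station import * gives the robot as it stands.
- The arm moves only by the tool send_rows, never from a script. Its argument "deltas" is a list of rows, each an object with "offset": the shift along the tool's x, y, z in mm, a list of three; "roll": the turn about the tool's z in rad; "hand": the finger opening in mm, from 0 to 85.4. A call has 1 to 12 rows; each row shifts and turns the commanded pose from where the row before left it, along the tool's axes as they then stand; what a row does not reach is not made up. A row lasts 1/10 s, in which the tool goes at most 50 mm and 8.59 degrees, less where a joint would pass 70% of its speed; a pose out of reach is approached as far as the arm can. A call is refused whole if a number of a shift passes 50 or a number of a turn 0.15, either way. A call with a gripper value outside its range is refused whole. The fingers move at their own pace and stop on an object; "force" is the grip in N (left out, the last holds). Time passes only in rows, so rows that do not move let the fingers close. It gives the time, the measured TCP pose, the force, the opening and the grip force at its end, in the units of the state.
- get_obs(): the state, without advancing time (a new reading comes with each control period).
- camera(name): name is "scene" or "top"; returns the picture (420x560x3 uint8, red, green, blue); there is no depth.
- camera_info(name): a dict with "camera_matrix" (3x3 intrinsics, pixels), "k1" (the pictures are not rectified: a ray, as slopes to the right and down, at radius r is drawn at 1 + k1 r^2 times it, then the intrinsics apply), "rvec" (rotation vector, rad) and "tvec" (3), from world to camera coordinates, as OpenCV has them. Camera axes: x right, y down, z forward; pixel columns grow to the right and rows downward; lengths in m; the calibration is good to about 2 mm. A picture is of the moment at which its call begins. camera_info takes no time and is no camera call.
- close_job(): hands the job in; it is judged then, once.
Trained networks look in the newest picture that a camera, given by its name, has taken for a name from the list of things; names that differ only in an ending like _2 or _b are one class to them, and where a whole thing is asked for, a point or a joint stands for the part that bears it (a point fixed in the world has none). Each returns a list of dicts, best first, with "confidence" (0 to 1); they miss things now and then, are a little off and sometimes report something else, mostly with a low value. They report only what shows in the picture. A call takes as long as a camera call.
- outline_of(label, camera): "pixels" (420x560 bool, what is visible of it) and "extent" ([left, top, width, height] in pixels, round what is visible of it).
- landmark_of(label, camera): "location" ([column, row] in pixels: a listed point, or the origin of a listed thing).
The state is a dict: "t": time; "qpos": joint angles; "qd": joint speeds; "effort": joint torques, N m; "ee_pos": TCP position; "tcp_rot": TCP orientation; "contact_force": force on the tool from outside, world axes, zero at the start; "moment": the same for the moment, N m; "gripper_width": finger opening in m; "grip_force": force on a finger pad.
Only numpy, scipy, OpenCV 4.12 (cv2) and the standard library are available. Lean on these libraries where they do the work, as an engineer would, in place of code of your own. Each camera call takes 0.05 s, during which the arm holds its last target. There are 200 camera calls.

## Working session

There is one attempt and no reset: what is moved stays moved. The work goes in short steps, Python scripts to look and compute and a tool call to move; the robot and the scene stay as the last step left them, time stands still between calls to the robot, and variables do not carry over. Pictures are saved under pics/ and viewed, at most 10 in all, crops included, and the job is handed in when it is done.

Besides the shell and the picture viewer there is one more tool, called as name([rows], argument=value, ...), one row to a line, values as JSON. send_rows: Moves the arm, as the interface text tells. Its arguments: {"type":"object","properties":{"deltas":{"type":"array","items":{"type":"object","properties":{"offset":{"type":"array","items":{"type":"number"}},"roll":{"type":"number"},"hand":{"type":"number"}}}},"force":{"type":"number"}},"required":["deltas"]}

```bash
mkdir -p pics; ls; cat > h.py <<'E'
from station import *
import numpy as np, cv2
def save(n,f): cv2.imwrite('pics/'+f,camera(n)[:,:,::-1])
def ray(n,uv):
    i=camera_info(n);K=np.array(i['camera_matrix']);k1=i['k1']
    p=cv2.undistortPoints(np.array([[uv]],float),K,np.array([k1,0,0,0.]))[0,0]
    R=cv2.Rodrigues(np.array(i['rvec'],float))[0];t=np.array(i['tvec'],float).ravel()
    return -R.T@t,R.T@np.array([p[0],p[1],1])
def at(n,uv,z):
    c,d=ray(n,uv);return c+d*(z-c[2])/d[2]
def proj(n,P):
    i=camera_info(n);return cv2.projectPoints(np.array(P,float).reshape(-1,3),np.array(i['rvec'],float),np.array(i['tvec'],float),np.array(i['camera_matrix']),np.array([i['k1'],0,0,0.]))[0][:,0]
E
python3 - <<'E'
from h import *
o=get_obs();print({k:np.round(o[k],3) for k in ('t','ee_pos','tcp_rot','gripper_width')})
for n in('scene','top'):
    save(n,n+'0.png'); print(n,ray(n,(280,210)))
    for l,z in (('cup_top',.048),('cup_mid',.024),('cup_low',0),('scale_pan',.025)):
        for d in landmark_of(l,n)[:2]: print(l,d['confidence'],d['location'],at(n,d['location'],z).round(4))
    for l in('cup_top','scale_pan'):
        for d in outline_of(l,n)[:2]: print(l,d['confidence'],d['extent'])
E
```

```text
pics
{'t': np.float64(0.0), 'ee_pos': array([0.248, 0.518, 0.247]), 'tcp_rot': array([-6.960e-01, -3.063e+00,  3.000e-03]), 'gripper_width': np.float64(0.086)}
scene (array([-0.13714274, -0.50081938,  0.45168164]), array([ 0.76377465,  0.45593271, -0.45694043]))
cup_top 0.85 [369.4, 231.7] [ 0.5428 -0.2885  0.048 ]
cup_mid 0.66 [366.6, 244.0] [ 0.5368 -0.2873  0.024 ]
cup_low 0.96 [370.0, 254.7] [ 0.541  -0.2946  0.    ]
scale_pan 0.61 [217.8, 198.3] [0.5568 0.0798 0.025 ]
cup_top 0.75 [353.0, 193.5, 39.0, 27.8]
scale_pan 0.75 [181.6, 194.9, 63.6, 35.4]
top (array([ 0.40093276, -0.1390269 ,  0.92412607]), array([ 0.16172026, -0.02504825, -0.98670895]))
cup_top 0.69 [342.8, 208.9] [ 0.5484 -0.2881  0.048 ]
cup_mid 0.62 [339.3, 211.1] [ 0.5477 -0.2848  0.024 ]
cup_low 0.53 [340.1, 216.6] [ 0.5398 -0.2903  0.    ]
scale_pan 0.64 [163.2, 207.8] [0.5498 0.0804 0.025 ]
cup_top 0.88 [332.8, 190.5, 31.3, 28.7]
scale_pan 0.81 [135.0, 186.3, 67.8, 67.2]
```

```bash
python3 -c "
import cv2,numpy as np
cv2.imwrite('pics/a.png',np.vstack([cv2.imread('pics/scene0.png')[:300],cv2.imread('pics/top0.png')[:300]])) if 0 else None"
```

```text
(no output)
```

View pics/scene0.png

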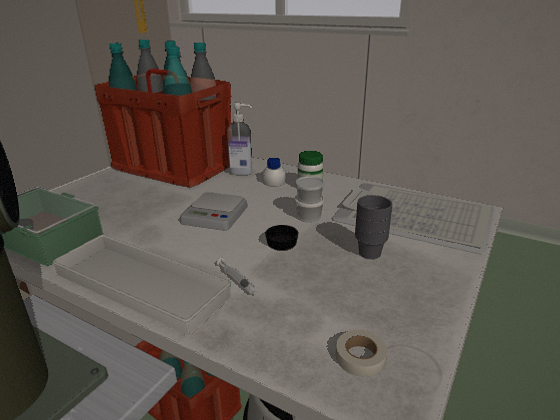

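View pics/top0.png

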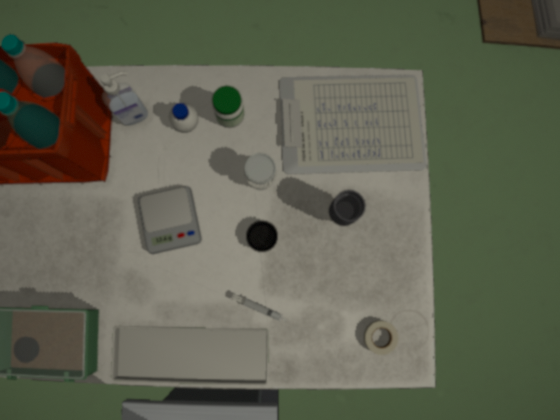

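The dark stack is at top-view pixel (347,207) and scene-view (373,228). The balance is at top-view (168,217), with the pan in its upper part, around (166,211). I'll refine both by fitting silhouettes.

```bash
cat > fit.py <<'E'
from h import *
from scipy.optimize import minimize
a=np.linspace(0,2*np.pi,40,endpoint=False)
def ring(x,y,r,z): return np.c_[x+r*np.cos(a),y+r*np.sin(a),0*a+z]
def collar(x,y,z0): return np.r_[ring(x,y,.031,z0),ring(x,y,.031,z0+.024)]
def box(x,y,th,lx,ly,z0,z1):
    R=np.array([[np.cos(th),-np.sin(th)],[np.sin(th),np.cos(th)]])
    c=np.array([[sx*lx/2,sy*ly/2] for sx,sy in((1,1),(1,-1),(-1,-1),(-1,1))])@R.T+[x,y]
    return np.r_[np.c_[c,[z0]*4],np.c_[c,[z1]*4]]
def iou(P,n,m,S=8):
    q=cv2.convexHull(np.round((proj(n,P)+.5)*S).astype(np.int32))
    M=cv2.fillPoly(np.zeros((420*S,560*S),np.uint8),[q],1)
    f=cv2.resize(M.astype(np.float32),(560,420),interpolation=cv2.INTER_AREA)
    return np.minimum(f,m).sum()/np.maximum(f,m).sum()
def fit(model,p0,ms,d):
    f=lambda p:-sum(iou(model(*p),n,m) for n,m in ms.items())
    s=np.array([p0]+[np.array(p0)+np.eye(len(p0))[i]*d[i] for i in range(len(p0))])
    r=minimize(f,p0,method='Nelder-Mead',options=dict(initial_simplex=s,xatol=1e-4,fatol=1e-4,maxiter=120));return r.x,-r.fun
E
python3 - <<'E'
from fit import *
im={n:camera(n) for n in('scene','top')}
ct={n:outline_of('cup_top',n)[0]['pixels'].astype(np.float32) for n in im}
sp={n:outline_of('scale_pan',n)[0]['pixels'].astype(np.float32) for n in im}
for ms in (ct,{'top':ct['top']},{'scene':ct['scene']}):
    print('cup',fit(lambda x,y:collar(x,y,.086),[.545,-.289],ms,[.01,.01]))
c=fit(lambda x,y:collar(x,y,.086),[.545,-.289],ct,[.01,.01])[0]
for L in((.128,.118),(.118,.128)):
    b,v=fit(lambda x,y,t:box(x,y,t,*L,0,.025),[.535,.08,.1],sp,[.01,.01,.1]);print('bal',L,b,v)
E
python3 - <<'E'
from h import *
a=cv2.imread('pics/top0.png')[165:265,115:225];b=cv2.imread('pics/scene0.png')[175:255,165:275]
a=cv2.resize(a,None,fx=5,fy=5,interpolation=cv2.INTER_CUBIC)
cv2.imwrite('pics/c.png',cv2.convertScaleAbs(a,alpha=1.5))
E
```

```text
Traceback (most recent call last):
IndexError: list index out of range
```

View pics/c.png

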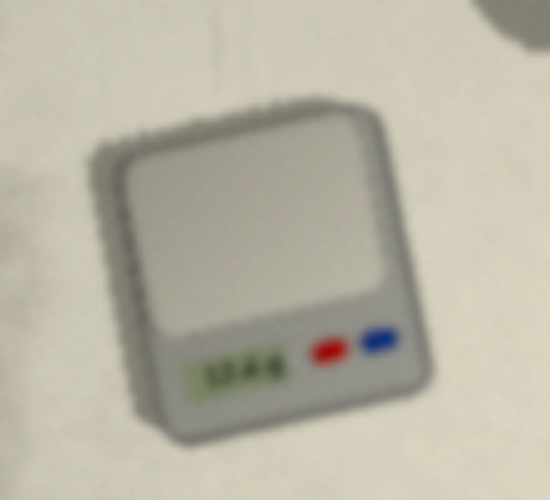

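The crop shows the pan's corners at about (128,155), (365,112), (385,283) and (160,338). That puts the pan centre near top-view pixel (166.3,209.1), with the display on the robot's side.

```bash
python3 - <<'E'
from fit import *
def get(l,n):
    for _ in range(4):
        camera(n); r=[d for d in outline_of(l,n) if d['confidence']>.5]
        if r: return r[0]['pixels'].astype(np.float32)
ct={n:get('cup_top',n) for n in('scene','top')}
sp={n:get('scale_pan',n) for n in('scene','top')}
ct={k:v for k,v in ct.items() if v is not None};sp={k:v for k,v in sp.items() if v is not None}
for ms in [ct]+[{k:v} for k,v in ct.items()]:
    print('cup',list(ms),fit(lambda x,y:collar(x,y,.086),[.545,-.289],ms,[.01,.01]))
for L in((.128,.118),(.118,.128)):
    b,v=fit(lambda x,y,t:box(x,y,t,*L,0,.025),[.535,.08,-.15],sp,[.01,.01,.1]);print('bal',L,b,v)
print('pan',[at('top',((u+.5)/5-.5+115,(v+.5)/5-.5+165),.025).round(4) for u,v in((128,155),(365,112),(385,283),(160,338),(258,222))])
o=get_obs();R=cv2.Rodrigues(np.array(o['tcp_rot']))[0];print(R.round(3),o['ee_pos'])
E
```

```text
cup ['scene', 'top'] (array([ 0.54603719, -0.29017163]), np.float64(1.8685803413391113))
cup ['scene'] (array([ 0.54676392, -0.29046729]), np.float64(0.9281028509140015))
cup ['top'] (array([ 0.54564341, -0.28989972]), np.float64(0.9419336318969727))
bal (0.128, 0.118) [0.52508952 0.06826441 0.24071721] 1.771088719367981
bal (0.118, 0.128) [0.52565866 0.0692523  0.23445323] 1.6984115839004517
pan [array([0.5751, 0.1306, 0.025 ]), array([0.5945, 0.0313, 0.025 ]), array([0.5226, 0.0199, 0.025 ]), array([0.4984, 0.1126, 0.025 ]), array([0.5474, 0.074 , 0.025 ])]
[[-0.902  0.432 -0.   ]
 [ 0.432  0.902 -0.   ]
 [ 0.    -0.    -1.   ]] [0.24844352 0.518553   0.24826348]
```

Both cameras agree on the stack at (0.546, -0.290). The pan centre is (0.548, 0.074), from both the corners and the balance fit. Now moving above the stack.

send_rows([
  {"offset":[-26,-25,0],"roll":0,"hand":85},
  {"offset":[-26,-25,0],"roll":0,"hand":85},
  {"offset":[-26,-25,0],"roll":0,"hand":85},
  {"offset":[-26,-25,0],"roll":0,"hand":85},
  {"offset":[-26,-25,0],"roll":0,"hand":85},
  {"offset":[-26,-25,0],"roll":0,"hand":85},
  {"offset":[-26,-25,0],"roll":0,"hand":85},
  {"offset":[-26,-25,0],"roll":0,"hand":85},
  {"offset":[-26,-25,0],"roll":0,"hand":85},
  {"offset":[-26,-25,0],"roll":0,"hand":85},
  {"offset":[-26,-25,0],"roll":0,"hand":85},
  {"offset":[-26,-25,0],"roll":0,"hand":85},
], force=20)

```text
t: 2.5
ee_pos: [0.4006, 0.1118, 0.2486]
tcp_rot: [0.696, 3.063, 0.001]
contact_force: [-0.4, 0.5, -0.1]
gripper_width: 0.085
grip_force: 0.0
```

send_rows([
  {"offset":[-26,-25,0],"roll":0,"hand":85},
  {"offset":[-26,-25,0],"roll":0,"hand":85},
  {"offset":[-26,-25,0],"roll":0,"hand":85},
  {"offset":[-26,-25,0],"roll":0,"hand":85},
  {"offset":[-26,-25,0],"roll":0,"hand":85},
  {"offset":[-26,-25,0],"roll":0,"hand":85},
  {"offset":[-26,-25,0],"roll":0,"hand":85},
  {"offset":[-26,-25,0],"roll":0,"hand":85},
  {"offset":[-26,-25,0],"roll":0,"hand":85},
  {"offset":[-26,-25,0],"roll":0,"hand":85},
  {"offset":[-26,-25,0],"roll":0,"hand":85},
  {"offset":[0,0,0],"roll":0,"hand":85},
])

```text
t: 3.7
ee_pos: [0.5401, -0.2626, 0.248]
tcp_rot: [0.702, 3.061, -0.003]
contact_force: [0.8, -0.2, 0.2]
gripper_width: 0.0851
grip_force: 0.0
```

```bash
cat >> h.py <<'E'
def go(x,y,z):
    o=get_obs();R=cv2.Rodrigues(np.array(o['tcp_rot']))[0]
    print('t',round(float(o['t']),2),'pos',np.round(o['ee_pos'],4),'w',o['gripper_width'],'gf',o['grip_force'],'F',np.round(o['contact_force'],1),'z',R[:,2].round(3))
    print('tool mm',(R.T@(np.array([x,y,z])-o['ee_pos'])*1e3).round(1))
E
python3 -c "
from h import *
go(.546,-.290,.107)"
```

```text
t 3.7 pos [ 0.5401 -0.2626  0.248 ] w 0.08512252058410352 gf 0.0 F [ 0.8 -0.2  0.2] z [ 0.001 -0.002 -1.   ]
tool mm [-17.  -21.9 141.1]
```

send_rows([
  {"offset":[-9,-11,20],"roll":0,"hand":85},
  {"offset":[-8,-11,25],"roll":0,"hand":85},
  {"offset":[0,0,25],"roll":0,"hand":85},
  {"offset":[0,0,0],"roll":0,"hand":85},
  {"offset":[0,0,0],"roll":0,"hand":85},
])

```text
t: 4.2
ee_pos: [0.5448, -0.2847, 0.1781]
tcp_rot: [-0.695, -3.062, -0.001]
contact_force: [0.2, 0.0, 0.5]
gripper_width: 0.0853
grip_force: 0.0
```

```bash
python3 -c "
from h import *
go(.546,-.290,.107)
a=camera('top')[140:260,280:420];b=camera('scene')[140:270,300:440]
f=lambda i:cv2.resize(i,(400,360),interpolation=cv2.INTER_CUBIC)
cv2.imwrite('pics/d.png',cv2.convertScaleAbs(np.hstack([f(a),f(b)])[:,:,::-1],alpha=1.7))"
```

```text
t 4.2 pos [ 0.5448 -0.2847  0.1781] w 0.08528490020936073 gf 0.0 F [0.2 0.  0.5] z [-0.001  0.001 -1.   ]
tool mm [-3.4 -4.3 71.1]
```

View pics/d.png

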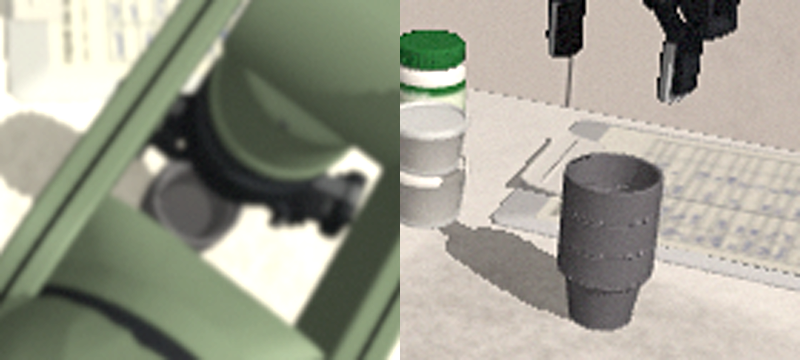

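The scene crop shows the two finger tips above the nest, at scene pixels of about (358,160) and (396,176). Three collars are visible below them. I'll check the tip height against the model.

```bash
python3 -c "
from h import *
for s in(1,-1):
  for z in(.155,.161,.168,.175): print(s,z,proj('scene',[[.5448+s*.05*.432,-.2847+s*.05*.902,z],[.5448+s*.043*.432,-.2847+s*.043*.902,z]]).round(0).tolist())"
```

```text
1 0.155 [[353.0, 169.0], [356.0, 170.0]]
1 0.161 [[354.0, 166.0], [356.0, 167.0]]
1 0.168 [[354.0, 163.0], [357.0, 164.0]]
1 0.175 [[354.0, 159.0], [357.0, 160.0]]
-1 0.155 [[394.0, 187.0], [391.0, 186.0]]
-1 0.161 [[395.0, 184.0], [392.0, 183.0]]
-1 0.168 [[395.0, 180.0], [392.0, 179.0]]
-1 0.175 [[396.0, 176.0], [393.0, 175.0]]
```

At this opening the tips are about 4 mm ahead of the TCP, which matches the 13 mm setback. At 62 mm opening they should be about 9 mm ahead, so I'll use TCP z = 0.103.

send_rows([
  {"offset":[-2,-2,10],"roll":0,"hand":85},
  {"offset":[-1,-2,15],"roll":0,"hand":85},
  {"offset":[0,0,15],"roll":0,"hand":85},
  {"offset":[0,0,15],"roll":0,"hand":85},
  {"offset":[0,0,12],"roll":0,"hand":85},
  {"offset":[0,0,8],"roll":0,"hand":85},
  {"offset":[0,0,0],"roll":0,"hand":80},
  {"offset":[0,0,0],"roll":0,"hand":75},
  {"offset":[0,0,0],"roll":0,"hand":71},
  {"offset":[0,0,0],"roll":0,"hand":69},
])

```text
t: 5.3
ee_pos: [0.5467, -0.2909, 0.1043]
tcp_rot: [0.696, 3.062, -0.001]
contact_force: [0.7, 0.6, 0.6]
gripper_width: 0.0689
grip_force: 0.0
```

```bash
python3 -c "
from h import *
go(.546,-.290,.103)
b=camera('scene')[140:270,300:440]
cv2.imwrite('pics/e.png',cv2.convertScaleAbs(cv2.resize(b,(560,520),interpolation=cv2.INTER_CUBIC)[:,:,::-1],alpha=1.7))"
```

```text
t 5.3 pos [ 0.5467 -0.2909  0.1043] w 0.06890137448565654 gf 0.0 F [0.7 0.6 0.6] z [ 0.002 -0.001 -1.   ]
tool mm [1.  0.5 1.3]
```

View pics/e.png

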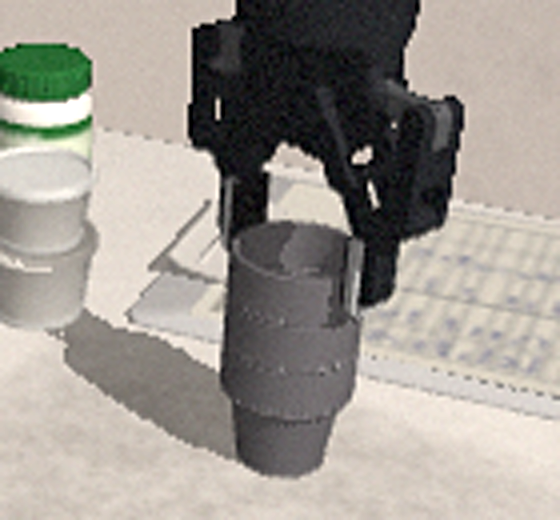

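```bash
python3 -c "
from h import *
c=np.array([.5467,-.2909]);y=np.array([.432,.902]);x=np.array([-.902,.432])
for z in(.085,.09,.095,.1):
  for s in(1,-1):
   p=[[*(c-.0345*y+s*.011*x),z],[*(c-.042*y+s*.011*x),z]]
   print(z,s,((proj('scene',p)-[300,140]+.5)*4).round(0).tolist())
for r,z in((.031,.110),(.031,.086)): print('front/right of collar',((proj('scene',[[*(c-.031*y),z],[*(c-[.027,.015]),z]])-[300,140]+.5)*4).round(0).tolist())
"
```

```text
0.085 1 [[333.0, 333.0], [345.0, 340.0]]
0.085 -1 [[368.0, 319.0], [381.0, 326.0]]
0.09 1 [[334.0, 323.0], [347.0, 330.0]]
0.09 -1 [[369.0, 309.0], [382.0, 316.0]]
0.095 1 [[335.0, 313.0], [348.0, 319.0]]
0.095 -1 [[370.0, 299.0], [383.0, 306.0]]
0.1 1 [[336.0, 303.0], [349.0, 309.0]]
0.1 -1 [[372.0, 289.0], [384.0, 296.0]]
front/right of collar [[350.0, 273.0], [311.0, 278.0]]
front/right of collar [[345.0, 321.0], [306.0, 327.0]]
```

The near tip, at crop (345,319), works out to z ≈ 0.094. That is on the top collar and about 8 mm above the middle cup, so I'll close and do a slow test lift.

send_rows([
  {"offset":[0,0,0],"roll":0,"hand":66},
  {"offset":[0,0,0],"roll":0,"hand":63},
  {"offset":[0,0,0],"roll":0,"hand":60},
  {"offset":[0,0,0],"roll":0,"hand":56},
  {"offset":[0,0,0],"roll":0,"hand":56},
  {"offset":[0,0,0],"roll":0,"hand":56},
], force=20)

```text
t: 5.95
ee_pos: [0.5466, -0.2908, 0.1039]
tcp_rot: [0.696, 3.062, -0.001]
contact_force: [0.3, 0.3, 3.3]
gripper_width: 0.0616
grip_force: 22.1
```

send_rows([
  {"offset":[0,0,-2],"roll":0,"hand":56},
  {"offset":[0,0,-3],"roll":0,"hand":56},
  {"offset":[0,0,-3],"roll":0,"hand":56},
  {"offset":[0,0,0],"roll":0,"hand":56},
])

```text
t: 6.35
ee_pos: [0.5462, -0.2905, 0.1115]
tcp_rot: [0.696, 3.063, -0.0]
contact_force: [-0.1, 0.4, 0.2]
gripper_width: 0.0612
grip_force: 21.9
```

```bash
python3 -c "
from h import *
go(.546,-.290,.103)
b=camera('scene')[140:270,300:440]
cv2.imwrite('pics/f.png',cv2.convertScaleAbs(cv2.resize(b,(560,520),interpolation=cv2.INTER_CUBIC)[:,:,::-1],alpha=1.7))"
```

```text
t 6.35 pos [ 0.5462 -0.2905  0.1115] w 0.06119234953053576 gf 21.899008434265852 F [-0.1  0.4  0.2] z [ 0. -0. -1.]
tool mm [0.4 0.4 8.5]
```

View pics/f.png

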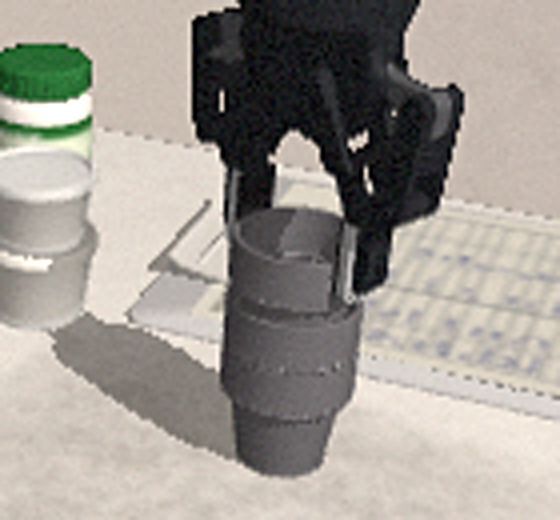

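Only the top cup rises, with a gap showing at crop row 310. The middle and low cups are unchanged, so I'll lift fully.

send_rows([
  {"offset":[0,0,-4],"roll":0,"hand":56},
  {"offset":[0,0,-6],"roll":0,"hand":56},
  {"offset":[0,0,-8],"roll":0,"hand":56},
  {"offset":[0,0,-8],"roll":0,"hand":56},
  {"offset":[0,0,-8],"roll":0,"hand":56},
  {"offset":[0,0,-10],"roll":0,"hand":56},
  {"offset":[0,0,-12],"roll":0,"hand":56},
  {"offset":[0,0,-12],"roll":0,"hand":56},
  {"offset":[0,0,-8],"roll":0,"hand":56},
  {"offset":[0,0,-4],"roll":0,"hand":56},
  {"offset":[0,0,0],"roll":0,"hand":56},
])

```text
t: 7.5
ee_pos: [0.5465, -0.2907, 0.1923]
tcp_rot: [0.696, 3.062, -0.001]
contact_force: [0.3, -0.3, -1.1]
gripper_width: 0.0614
grip_force: 21.9
```

```bash
python3 -c "
from h import *
go(.548,.074,.190)
b=camera('scene')[110:270,280:440]
cv2.imwrite('pics/g.png',cv2.convertScaleAbs(cv2.resize(b,(560,560),interpolation=cv2.INTER_CUBIC)[:,:,::-1],alpha=1.7))"
```

```text
t 7.5 pos [ 0.5465 -0.2907  0.1923] w 0.061376554889676416 gf 21.904488913714886 F [ 0.3 -0.3 -1.1] z [ 0.001 -0.001 -1.   ]
tool mm [156.2 329.6   1.9]
```

View pics/g.png

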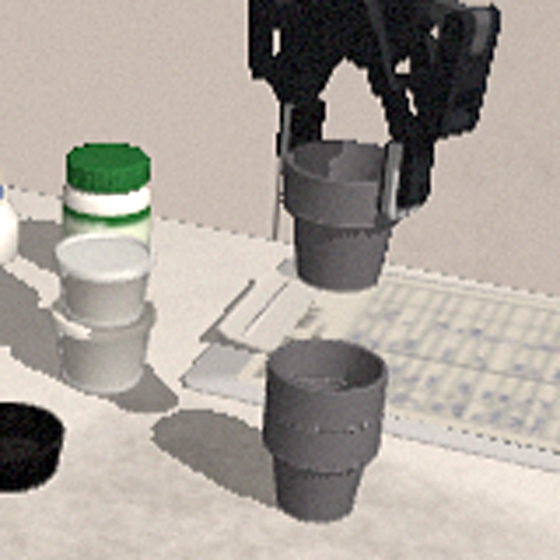

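The top cup is clear of the nest and held upright, and the other two still stand nested. Next I'll carry it over to the pan.

send_rows([
  {"offset":[3,6,0],"roll":0,"hand":56},
  {"offset":[6,12,0],"roll":0,"hand":56},
  {"offset":[9,20,0],"roll":0,"hand":56},
  {"offset":[12,26,0],"roll":0,"hand":56},
  {"offset":[12,26,0],"roll":0,"hand":56},
  {"offset":[12,26,0],"roll":0,"hand":56},
  {"offset":[12,26,0],"roll":0,"hand":56},
  {"offset":[12,26,0],"roll":0,"hand":56},
  {"offset":[12,26,0],"roll":0,"hand":56},
  {"offset":[12,26,0],"roll":0,"hand":56},
  {"offset":[12,26,0],"roll":0,"hand":56},
  {"offset":[12,26,0],"roll":0,"hand":56},
])

```text
t: 8.75
ee_pos: [0.549, 0.0116, 0.1908]
tcp_rot: [-0.695, -3.062, -0.0]
contact_force: [0.2, -0.2, -0.8]
gripper_width: 0.0613
grip_force: 21.9
```

send_rows([
  {"offset":[12,24,0],"roll":0,"hand":56},
  {"offset":[11,16,0],"roll":0,"hand":56},
  {"offset":[10,11,0],"roll":0,"hand":56},
  {"offset":[7,7,10],"roll":0,"hand":56},
  {"offset":[0,0,20],"roll":0,"hand":56},
  {"offset":[0,0,20],"roll":0,"hand":56},
  {"offset":[0,0,20],"roll":0,"hand":56},
  {"offset":[0,0,10],"roll":0,"hand":56},
  {"offset":[0,0,5],"roll":0,"hand":56},
  {"offset":[0,0,0],"roll":0,"hand":56},
  {"offset":[0,0,0],"roll":0,"hand":56},
])

```text
t: 9.85
ee_pos: [0.5397, 0.0787, 0.107]
tcp_rot: [0.696, 3.062, 0.0]
contact_force: [0.6, -0.2, -0.8]
gripper_width: 0.0611
grip_force: 22.0
```

```bash
python3 -c "
from h import *
go(.548,.074,.081)
b=camera('scene')[130:250,150:290]
cv2.imwrite('pics/i.png',cv2.convertScaleAbs(cv2.resize(b,(700,600),interpolation=cv2.INTER_CUBIC)[:,:,::-1],alpha=1.7))"
```

```text
t 9.85 pos [0.5397 0.0787 0.107 ] w 0.06114102266391726 gf 22.001280589029193 F [ 0.6 -0.2 -0.8] z [ 0.001 -0.    -1.   ]
tool mm [-9.5 -0.7 26. ]
```

View pics/i.png

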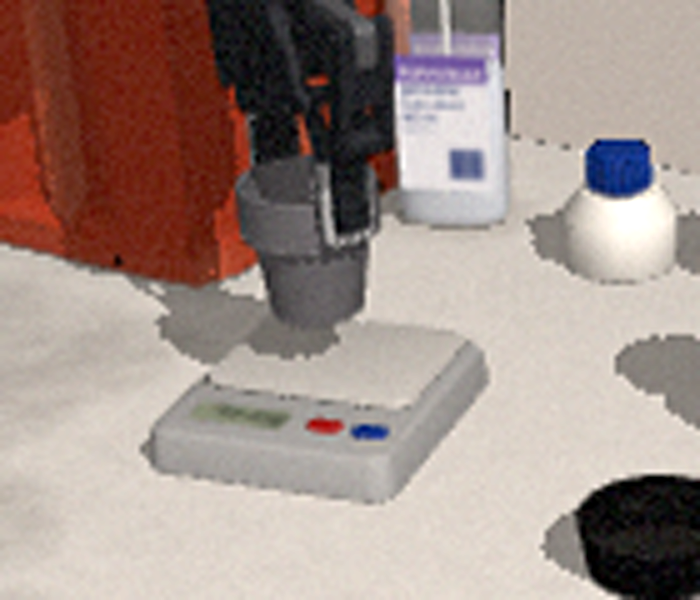

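The cup hangs about 25 mm above the pan in the crop. The pan's visible corners are about (465,330), (408,405) and (215,375). I'll check the predicted centre against them.

```bash
python3 -c "
from fit import *
f=lambda P:((proj('scene',P)-[150,130]+.5)*5).round(0).tolist()
print('centre',f([.548,.074,.025]),'pan corners',f(box(.548,.074,.235,.074,.1,.025,.025)[:4]),'foot front',f([.5397-.0205*.86,.0787-.0205*.5,.051]))"
```

```text
centre [[340.0, 354.0]] pan corners [[276.0, 309.0], [472.0, 333.0], [410.0, 403.0], [203.0, 376.0]] foot front [[309.0, 326.0]]
```

The prediction matches. I'll centre the cup and lower it slowly to about 2 mm above the pan.

send_rows([
  {"offset":[-3,0,4],"roll":0,"hand":56},
  {"offset":[-4,-1,6],"roll":0,"hand":56},
  {"offset":[-3,0,6],"roll":0,"hand":56},
  {"offset":[0,0,4],"roll":0,"hand":56},
  {"offset":[0,0,3],"roll":0,"hand":56},
  {"offset":[0,0,1],"roll":0,"hand":56},
  {"offset":[0,0,0],"roll":0,"hand":56},
  {"offset":[0,0,0],"roll":0,"hand":56},
])

```text
t: 10.7
ee_pos: [0.5477, 0.0737, 0.0824]
tcp_rot: [0.696, 3.063, 0.0]
contact_force: [-0.1, 0.5, -1.2]
gripper_width: 0.0614
grip_force: 22.0
```

send_rows([
  {"offset":[0,0,0.5],"roll":0,"hand":56},
  {"offset":[0,0,0.5],"roll":0,"hand":56},
  {"offset":[0,0,0],"roll":0,"hand":56},
])

```text
t: 11.0
ee_pos: [0.5476, 0.0737, 0.0813]
tcp_rot: [0.696, 3.063, 0.0]
contact_force: [0.1, 0.4, -0.2]
gripper_width: 0.0613
grip_force: 22.0
```

send_rows([
  {"offset":[0,0,0.5],"roll":0,"hand":56},
  {"offset":[0,0,0.5],"roll":0,"hand":56},
  {"offset":[0,0,0],"roll":0,"hand":56},
])

```text
t: 11.3
ee_pos: [0.5478, 0.0736, 0.0809]
tcp_rot: [0.696, 3.063, -0.0]
contact_force: [-2.1, 1.0, 4.6]
gripper_width: 0.0615
grip_force: 22.3
```

The force reading shows contact at 4.6 N, so I'll release and retract.

send_rows([
  {"offset":[0,0,0],"roll":0,"hand":62},
  {"offset":[0,0,0],"roll":0,"hand":64},
  {"offset":[0,0,0],"roll":0,"hand":67},
  {"offset":[0,0,0],"roll":0,"hand":72},
  {"offset":[0,0,0],"roll":0,"hand":78},
  {"offset":[0,0,0],"roll":0,"hand":85},
  {"offset":[0,0,0],"roll":0,"hand":85},
])

```text
t: 12.0
ee_pos: [0.5476, 0.0736, 0.0802]
tcp_rot: [-0.696, -3.063, 0.0]
contact_force: [0.4, 0.3, -0.5]
gripper_width: 0.085
grip_force: 0.0
```

send_rows([
  {"offset":[0,0,-4],"roll":0,"hand":85},
  {"offset":[0,0,-8],"roll":0,"hand":85},
  {"offset":[0,0,-15],"roll":0,"hand":85},
  {"offset":[0,0,-20],"roll":0,"hand":85},
  {"offset":[0,0,-25],"roll":0,"hand":85},
  {"offset":[0,0,-20],"roll":0,"hand":85},
  {"offset":[0,0,-8],"roll":0,"hand":85},
  {"offset":[0,0,0],"roll":0,"hand":85},
])

```text
t: 12.8
ee_pos: [0.549, 0.0736, 0.1828]
tcp_rot: [0.695, 3.059, 0.001]
contact_force: [-0.2, 0.1, 0.7]
gripper_width: 0.0849
grip_force: 0.0
```

```bash
python3 -c "
from fit import *
go(.548,.074,.18)
b=camera('scene')
for d in outline_of('cup_top','scene')[:1]: print(d['confidence'],d['extent'])
for d in landmark_of('cup_top','scene')[:2]: print(d['confidence'],d['location'],at('scene',d['location'],.025))
cv2.imwrite('pics/j.png',cv2.convertScaleAbs(cv2.resize(b[110:260,150:410],(780,450),interpolation=cv2.INTER_CUBIC)[:,:,::-1],alpha=1.7))"
```

```text
t 12.8 pos [0.549  0.0736 0.1828] w 0.08494224223147268 gf 0.0 F [-0.2  0.1  0.7] z [ 0.005 -0.    -1.   ]
tool mm [ 1.1 -0.1  2.8]
0.94 [198.6, 170.8, 31.1, 33.7]
0.9 [216.5, 200.7] [0.5452957  0.07459859 0.025     ]
```

View pics/j.png

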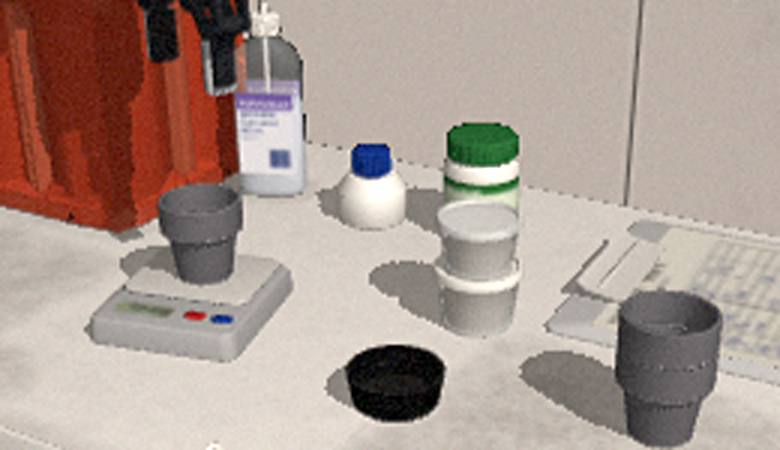

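The cup stands upright in the middle of the pan, with its foot near scene pixel (216,201). The other two cups are still nested, and the gripper is clear.

```bash
python3 -c "
from station import *
print(close_job())"
```

```text
the job is handed in; nothing more can be done
None
```

The top cup is standing upright near the middle of the balance's pan (about 3 mm off by the camera), the other two cups are still nested where they were, and the job was handed in at about 13 s; no verdict came back.

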